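# Leave only the blue pop-up outlet standing

### The job

The label gun will be plugged in at the blue-capped pop-up outlet: leave that one standing fully up, and put the orange-capped one away so that it stays latched down. They are push-push: the same press on the cap, right down to the stop and let go, shuts a raised one and pops up a shut one, so look how each stands after a press.

Things in the scene. Friction and masses are not known exactly. Their poses are not given: they have to be found in the camera images.
- blue_outlet (a joint): Depth the blue-capped outlet is pushed down, m: 0 fully up, about 0.044 latched (shut), 0.060 stop. Starts latched. A press deeper than 0.057 (best to the stop), then let go, swaps up and latched; one short of 0.052 changes nothing. Spring 3 N at the top, 7 N at the stop, plus 20 N per m/s: press at 0.1 m/s or slower. Comes to rest within 1 s of letting go.
- blue_outlet_top (a point): Centre of the blue cap's flat top, the point to press; z up. Cap: disc 62 mm across, 20 mm thick, on an aluminium post 55 mm across with white socket faces, in a steel ring (86 mm across, 8 mm high) fixed to the table. Top is 75 mm above the table when up, about 31 mm latched, 15 mm at the stop: always above the ring.
- orange_outlet (a joint): Depth the orange-capped outlet is pushed down, m; same mechanism and values as the blue one (0 up, about 0.044 latched, 0.060 stop). Starts fully up.
- orange_outlet_top (a point): The same for the orange cap: centre of its flat top, 62 mm across, 75 mm above the table when up, about 31 mm when latched, 15 mm at the stop.

How it is judged:
By the outcome, as a careful person would: the job done as asked, in the order asked, and still so for the second after the job is handed in, with the robot touching nothing.
It also fails if it takes over 40 s, if anything falls off the work surface, if the arm or the gripper's body presses on something with over 40 N, if the wrist force passes 120 N, or if a joint passes its speed limit or range.

### The arm

A 6-joint arm with a two-finger parallel gripper is mounted at the origin on a cart in front of the work surface, level with it; the furniture and walls round the work are solid. World frame = base frame: x ahead of the robot, y to its left, z up, the work surface at z = 0. Lengths are in m, angles in degrees, forces in N, time in s.
With the tool pointing down it reaches from about 0.35 to 0.875 m from the base axis. Payload 4.2 kg.
Tool frame: the origin (TCP) lies on the centre line of the jaws, within the pads' length; the fingertips stand tip_reach ahead of it and the grasp point (between the pads) is the TCP (tip_reach is the distance from the TCP to the fingertips, in m); z points along the fingers, y is the line along which they close (so a half turn about z gives the same grasp; the last joint's range is limited). The gripper opens to 87 mm and grips with 3 to 60 N. Pads are 19 mm wide; open, the fingers measure 117 mm over their backs; the gripper's body (75 mm by 190 mm) begins 51 mm behind the grasp point.
Start: joints at [-60.699, 22.042, 0.453, 0, -68.411, -14.817], TCP at [0.156, -0.605, 0.242] pointing down, gripper open.
Joint ranges: [-179.83, 179.83], [-69.29, 118.12], [-61.27, 80.66], [-181.25, 117.63], [-171.15, -9.14], [-177.46, 177.46]. Speed limits (degrees/s): [159.86, 159.86, 180, 180, 180, 180].

### API

Orientations are given as a 3x3 rotation matrix whose columns are the frame's x, y, z axes.
In Python, from station import sense, capture, finish_job, tip_reach gives the robot as it stands.
- The arm moves only by the tool arm_command, never from a script. Its argument "deltas" is a list of rows, each a list of 7 numbers: the turn, a rotation vector about the tool's x, y, z in rad, then the shift along the tool's x, y, z in cm, then the closure, from -1 (fully open) to 1 (shut), so that 0 is half open. In form: [[rx, ry, rz, dx, dy, dz, hand], ...]. A call has 1 to 8 rows; each row is the pose to reach, as a shift and turn from the pose commanded when the call began, along the tool's axes at that moment; what a row does not reach only later rows make up. A row lasts 1/12 s, in which the tool goes at most 41.7 mm and 7.16 degrees, less where a joint would pass 70% of its speed; a pose out of reach is approached as far as the arm can. A call with a gripper value outside its range is refused whole. The fingers move at their own pace and stop on an object; the grip force is fixed at half the most. Time passes only in rows, so rows that repeat a pose let the fingers close. It gives the time, the measured TCP pose, the force, the opening and the grip force at its end, in the units of the state.
- sense(): the state, without advancing time (a new reading comes with each control period).
- capture(name): name is "scene" or "top" or "wrist"; returns a dict with "pixels" (384x512x3 uint8, blue, green, red), "fovy" (degrees; the focal length in pixels is half the picture's height over the tangent of half this angle, whatever the lens; pixels are square), "cx", "cy" (the principal point, pixels), "rvec" (rotation vector, rad) and "tvec" (3), from world to camera coordinates, as OpenCV has them. Camera axes: x right, y down, z forward; pixel columns grow to the right and rows downward; lengths in m; the calibration is good to about 2 mm. A picture is of the moment at which its call begins. There is no depth.
- finish_job(): hands the job in; it is judged then, once.
The state is a dict: "time_s": time; "joints": joint angles; "joint_velocities": joint speeds; "effort": joint torques, N m; "tcp_pos": TCP position; "ee_rot": TCP orientation; "wrist_force": force on the tool from outside, world axes, zero at the start; "moment": the same for the moment, N m; "gripper_width": opening from 0.0 (shut) to 1.0 (fully open); "gripper_force": force on a finger pad.
Only numpy, scipy, OpenCV 4.12 (cv2) and the standard library are available. Lean on these libraries where they do the work, as an engineer would, in place of code of your own. Each camera call takes 0.05 s, during which the arm holds its last target. There are 200 camera calls.

## Working session

There is one attempt and no reset: what is moved stays moved. The work goes in short steps, Python scripts to look and compute and a tool call to move; the robot and the scene stay as the last step left them, time stands still between calls to the robot, and variables do not carry over. Pictures are saved under pics/ and viewed, at most 10 in all, crops included, and the job is handed in when it is done.

Besides the shell and the picture viewer there is one more tool, called in YAML: its name, and indented under it one key for each argument. arm_command: Moves the arm, as the interface text tells. Its arguments: {"type":"object","properties":{"deltas":{"type":"array"}},"required":["deltas"]}

```bash
mkdir -p pics
cat > h.py <<'E'
import numpy as np, cv2
from station import sense, capture, finish_job, tip_reach
def ray(c,u,v,z):
    R=cv2.Rodrigues(np.array(c["rvec"],float))[0]; t=np.array(c["tvec"],float).ravel()
    f=c["pixels"].shape[0]/2/np.tan(np.radians(c["fovy"]/2))
    d=R.T@np.array([(u-c["cx"])/f,(v-c["cy"])/f,1]); o=-R.T@t
    return o+d*(z-o[2])/d[2]
E
python3 - <<'E'
from h import *
s=sense(); print(tip_reach, s["time_s"], s["tcp_pos"], np.round(s["ee_rot"],3), s["wrist_force"], s["gripper_width"])
a=capture("scene");b=capture("top")
cv2.imwrite("pics/a.png",a["pixels"]);cv2.imwrite("pics/b.png",b["pixels"])
E
```

```text
0.019 0.0 [ 0.15621598 -0.60457812  0.24046266] [[-0.968 -0.25  -0.001]
 [-0.25   0.968  0.002]
 [ 0.     0.002 -1.   ]] [-0.16565981  0.53905125  0.81506362] 0.9983530891585857
```

View pics/a.png

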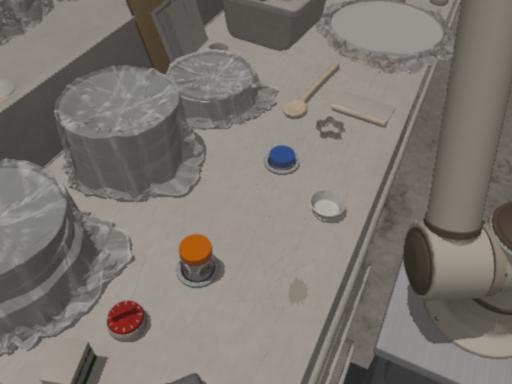

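View pics/b.png

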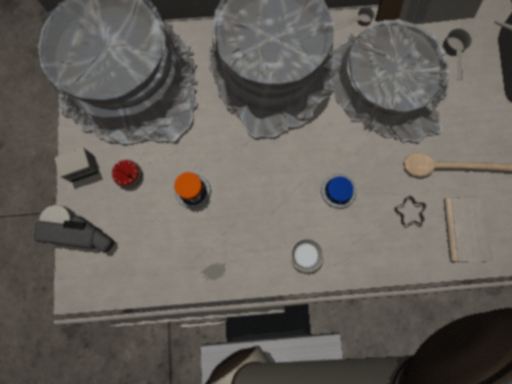

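The scene view shows the orange cap standing up at (196,248) and the blue cap low at (283,156). In the top view they are at (188,185) and (340,190). Covered cakes stand behind both.

```bash
cat >> h.py <<'E'
def caps(c,zs):
    hsv=cv2.cvtColor(c["pixels"],cv2.COLOR_BGR2HSV); out={}
    for n,lo,hi in (("blue",(105,150,60),(125,255,255)),("orange",(8,180,120),(18,255,255))):
        m=cv2.inRange(hsv,lo,hi); k=cv2.findContours(m,0,2)[0]
        if not k: out[n]=None; continue
        k=max(k,key=cv2.contourArea); (u,v)=np.mean([cv2.boundingRect(k)[:2],np.add(cv2.boundingRect(k)[:2],cv2.boundingRect(k)[2:])],axis=0)-.5
        x,y,w,h=cv2.boundingRect(k); z=zs[n]
        e=np.linalg.norm(ray(c,x-.5,v,z)-ray(c,x+w-.5,v,z))
        out[n]=((u,v),(w,h),np.round(ray(c,u,v,z),4),"width",round(e,4))
    return out
E
python3 - <<'E'
from h import *
for n in ("scene","top"):
    r=caps(capture(n),dict(blue=.031,orange=.075))
    for k in r: print(n,k,r[k])
E
```

```text
scene blue ((np.float64(282.0), np.float64(154.5)), (23, 16), array([ 0.4749, -0.189 ,  0.031 ]), 'width', np.float64(0.0543))
scene orange ((np.float64(194.5), np.float64(248.0)), (32, 27), array([0.5036, 0.1605, 0.075 ]), 'width', np.float64(0.0587))
top blue ((np.float64(339.5), np.float64(189.0)), (26, 25), array([ 0.4755, -0.1933,  0.031 ]), 'width', np.float64(0.0613))
top orange ((np.float64(187.5), np.float64(185.0)), (26, 25), array([0.5037, 0.1553, 0.075 ]), 'width', np.float64(0.0583))
```

arm_command:
  deltas:
    - [0, 0, 0, -3, 2.3, 0, 1]
    - [0, 0, 0, -6, 4.6, 0, 1]
    - [0, 0, 0, -9, 6.9, 0, 1]
    - [0, 0, 0, -12, 9.2, 0, 1]
    - [0, 0, 0, -15, 11.5, 0, 1]
    - [0, 0, 0, -18, 13.8, 0, 1]
    - [0, 0, 0, -21, 16.1, 0, 1]
    - [0, 0, 0, -24, 18.4, 0, 1]

```text
time_s: 0.87
tcp_pos: [0.3433, -0.3653, 0.2416]
ee_rot: [[-0.968, -0.25, 0.0], [-0.25, 0.968, -0.0], [-0.0, -0.0, -1.0]]
wrist_force: [0.4, -0.6, -0.1]
gripper_width: 0.48
gripper_force: 0.0
```

arm_command:
  deltas:
    - [0, 0, 0, -3, 2.3, 1, 1]
    - [0, 0, 0, -6, 4.6, 2, 1]
    - [0, 0, 0, -9, 6.9, 4, 1]
    - [0, 0, 0, -12, 9.2, 6, 1]
    - [0, 0, 0, -15, 11.5, 8, 1]
    - [0, 0, 0, -17, 13.5, 10, 1]
    - [0, 0, 0, -17.3, 13.6, 10, 1]
    - [0, 0, 0, -17.3, 13.6, 10, 1]

```text
time_s: 1.53
tcp_pos: [0.4765, -0.1905, 0.1402]
ee_rot: [[-0.967, -0.253, -0.003], [-0.253, 0.967, 0.0], [0.003, 0.001, -1.0]]
wrist_force: [-0.3, -0.3, -0.7]
gripper_width: 0.011
gripper_force: 0.0
```

```bash
cat > st.py <<'E'
from h import *
import sys
t=np.array(eval(sys.argv[1])); s=sense(); R=np.array(s["ee_rot"]); print(s["time_s"],np.round(s["tcp_pos"],4),np.round(R,3).tolist(),s["wrist_force"],s["gripper_width"])
print("tool cm",np.round(100*R.T@(t-s["tcp_pos"]),2))
zs=eval(sys.argv[2])
for n in sys.argv[3:]:
    c=capture(n); cv2.imwrite(f"pics/{n}{s['time_s']:.2f}.png",c["pixels"]); r=caps(c,zs)
    for k in r: print(n,k,r[k])
E
python3 st.py "[.4755,-.1915,.06]" "dict(blue=.031,orange=.075)" wrist top; ls pics
```

```text
1.5333 [ 0.4765 -0.1905  0.1402] [[-0.967, -0.253, -0.003], [-0.253, 0.967, 0.0], [0.003, 0.001, -1.0]] [-0.33059623 -0.33556786 -0.72893139] 0.010908429396876996
tool cm [ 0.1  -0.08  8.02]
wrist blue ((np.float64(252.5), np.float64(190.5)), (66, 66), array([ 0.4751, -0.1958,  0.031 ]), 'width', np.float64(0.0599))
wrist orange None
top blue ((np.float64(336.0), np.float64(181.0)), (13, 9), array([ 0.4954, -0.1874,  0.031 ]), 'width', np.float64(0.0308))
top orange ((np.float64(187.5), np.float64(185.0)), (26, 25), array([0.5037, 0.1553, 0.075 ]), 'width', np.float64(0.0583))
a.png
b.png
top1.53.png
wrist1.53.png
```

View pics/wrist1.53.png

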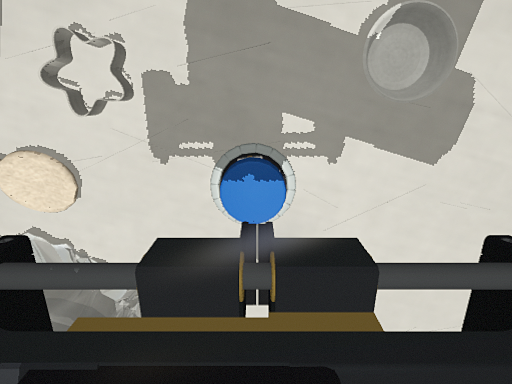

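The wrist view shows the whole blue cap disc centred at (252,190), with the closed fingertips just below it at (258,225). I'll press at about (0.475, -0.194).

arm_command:
  deltas:
    - [0, 0, 0, 0.1, -0.15, 2, 1]
    - [0, 0, 0, 0.2, -0.3, 4.5, 1]
    - [0, 0, 0, 0.2, -0.3, 6.5, 1]
    - [0, 0, 0, 0.2, -0.3, 7.8, 1]
    - [0, 0, 0, 0.2, -0.3, 8.4, 1]
    - [0, 0, 0, 0.2, -0.3, 9.0, 1]
    - [0, 0, 0, 0.2, -0.3, 9.6, 1]
    - [0, 0, 0, 0.2, -0.3, 10.2, 1]

```text
time_s: 2.3
tcp_pos: [0.4754, -0.1963, 0.0408]
ee_rot: [[-0.968, -0.25, 0.002], [-0.25, 0.968, -0.001], [-0.001, -0.001, -1.0]]
wrist_force: [-3.1, -1.8, 6.3]
gripper_width: 0.006
gripper_force: 3.0
```

arm_command:
  deltas:
    - [0, 0, 0, 0, 0, 0.2, 1]
    - [0, 0, 0, 0, 0, 0.3, 1]

```text
time_s: 2.47
tcp_pos: [0.4754, -0.1962, 0.0375]
ee_rot: [[-0.968, -0.25, 0.001], [-0.25, 0.968, -0.001], [-0.001, -0.001, -1.0]]
wrist_force: [-1.8, -2.8, 5.1]
gripper_width: 0.003
gripper_force: 2.5
```

arm_command:
  deltas:
    - [0, 0, 0, 0, 0, 0.2, 1]
    - [0, 0, 0, 0, 0, 0.3, 1]
    - [0, 0, 0, 0, 0, 0.3, 1]

```text
time_s: 2.72
tcp_pos: [0.4755, -0.196, 0.0345]
ee_rot: [[-0.968, -0.25, 0.001], [-0.25, 0.968, -0.001], [-0.001, -0.001, -1.0]]
wrist_force: [-2.5, -3.1, 4.6]
gripper_width: 0.005
gripper_force: 2.5
```

arm_command:
  deltas:
    - [0, 0, 0, 0, 0, 0.1, 1]
    - [0, 0, 0, 0, 0, 0.2, 1]
    - [0, 0, 0, 0, 0, 0.2, 1]

```text
time_s: 2.97
tcp_pos: [0.4756, -0.196, 0.0343]
ee_rot: [[-0.968, -0.251, 0.002], [-0.251, 0.968, -0.001], [-0.001, -0.002, -1.0]]
wrist_force: [-5.3, -1.7, 17.1]
gripper_width: 0.005
gripper_force: 8.6
```

At the stop: the force has risen to 17 N. Letting go, straight up.

arm_command:
  deltas:
    - [0, 0, 0, 0, 0, -0.6, 1]
    - [0, 0, 0, 0, 0, -1.5, 1]
    - [0, 0, 0, 0, 0, -3, 1]
    - [0, 0, 0, 0, 0, -5, 1]
    - [0, 0, 0, 0, 0, -7.5, 1]
    - [0, 0, 0, 0, 0, -10, 1]
    - [0, 0, 0, 0, 0, -13, 1]
    - [0, 0, 0, 0, 0, -15, 1]

```text
time_s: 3.63
tcp_pos: [0.4759, -0.1952, 0.1847]
ee_rot: [[-0.968, -0.251, 0.004], [-0.251, 0.968, -0.0], [-0.004, -0.001, -1.0]]
wrist_force: [0.7, -0.0, -0.2]
gripper_width: 0.01
gripper_force: 0.0
```

```bash
python3 st.py "[.5035,.157,.15]" "dict(blue=.075,orange=.075)" wrist scene
```

```text
3.6333 [ 0.4759 -0.1952  0.1847] [[-0.968, -0.251, 0.004], [-0.251, 0.968, -0.0], [-0.004, -0.001, -1.0]] [ 0.66307437 -0.03327045 -0.15513719] 0.009539476193479342
tool cm [-11.48  33.41   3.47]
wrist blue ((np.float64(257.5), np.float64(190.5)), (66, 66), array([ 0.4744, -0.1961,  0.075 ]), 'width', np.float64(0.06))
wrist orange None
scene blue ((np.float64(281.5), np.float64(140.0)), (22, 17), array([ 0.4785, -0.1883,  0.075 ]), 'width', np.float64(0.0504))
scene orange ((np.float64(194.5), np.float64(248.0)), (32, 27), array([0.5036, 0.1605, 0.075 ]), 'width', np.float64(0.0587))
```

Blue now stands up: seen at 75 mm its width is 60 mm, and it has moved up to row 140 in the scene view. Next, the orange one.

arm_command:
  deltas:
    - [0, 0, 0, -1.1, 3.3, 0, 1]
    - [0, 0, 0, -2.2, 6.6, 0, 1]
    - [0, 0, 0, -3.4, 9.9, 0, 1]
    - [0, 0, 0, -4.5, 13.2, 0, 1]
    - [0, 0, 0, -5.7, 16.5, 0, 1]
    - [0, 0, 0, -6.8, 19.8, 0, 1]
    - [0, 0, 0, -8, 23.1, 0, 1]
    - [0, 0, 0, -9.1, 26.4, 0, 1]

```text
time_s: 4.4
tcp_pos: [0.4965, 0.085, 0.1811]
ee_rot: [[-0.968, -0.25, -0.001], [-0.25, 0.968, 0.001], [0.001, 0.001, -1.0]]
wrist_force: [1.0, -0.1, 1.1]
gripper_width: 0.005
gripper_force: 0.0
```

arm_command:
  deltas:
    - [0, 0, 0, -1, 3, 0, 1]
    - [0, 0, 0, -2, 5.5, 0, 1]
    - [0, 0, 0, -2.4, 7, 0, 1]
    - [0, 0, 0, -2.4, 7, 0, 1]
    - [0, 0, 0, -2.4, 7, 0, 1]

```text
time_s: 4.82
tcp_pos: [0.5022, 0.1574, 0.1808]
ee_rot: [[-0.968, -0.252, -0.002], [-0.252, 0.968, -0.0], [0.002, 0.0, -1.0]]
wrist_force: [-0.1, -0.8, 0.5]
gripper_width: 0.007
gripper_force: 0.0
```

```bash
python3 st.py "[.5035,.156,.10]" "dict(blue=.075,orange=.075)" wrist top
```

```text
4.8167 [0.5022 0.1574 0.1808] [[-0.968, -0.252, -0.002], [-0.252, 0.968, -0.0], [0.002, 0.0, -1.0]] [-0.08227371 -0.78895549  0.53388627] 0.006506626561281874
tool cm [-0.11 -0.17  8.08]
wrist blue None
wrist orange ((np.float64(256.0), np.float64(192.0)), (67, 63), array([0.5005, 0.1553, 0.075 ]), 'width', np.float64(0.0601))
top blue ((np.float64(343.0), np.float64(185.0)), (27, 27), array([ 0.4753, -0.1926,  0.075 ]), 'width', np.float64(0.0607))
top orange ((np.float64(187.0), np.float64(185.0)), (27, 19), array([0.5037, 0.1565, 0.075 ]), 'width', np.float64(0.0605))
```

arm_command:
  deltas:
    - [0, 0, 0, 0, -0.1, 2, 1]
    - [0, 0, 0, 0, -0.1, 4.5, 1]
    - [0, 0, 0, 0, -0.1, 6.5, 1]
    - [0, 0, 0, 0, -0.1, 7.6, 1]
    - [0, 0, 0, 0, -0.1, 8.1, 1]
    - [0, 0, 0, 0, -0.1, 8.6, 1]
    - [0, 0, 0, 0, -0.1, 9.1, 1]
    - [0, 0, 0, 0, -0.1, 9.6, 1]

```text
time_s: 5.58
tcp_pos: [0.5033, 0.1552, 0.0861]
ee_rot: [[-0.968, -0.25, 0.001], [-0.25, 0.968, -0.0], [-0.001, -0.0, -1.0]]
wrist_force: [0.2, -2.0, 2.4]
gripper_width: 0.005
gripper_force: 1.6
```

arm_command:
  deltas:
    - [0, 0, 0, 0, 0, 0.6, 1]
    - [0, 0, 0, 0, 0, 1.2, 1]
    - [0, 0, 0, 0, 0, 1.8, 1]
    - [0, 0, 0, 0, 0, 2.4, 1]
    - [0, 0, 0, 0, 0, 3, 1]
    - [0, 0, 0, 0, 0, 3.6, 1]
    - [0, 0, 0, 0, 0, 4.2, 1]
    - [0, 0, 0, 0, 0, 4.6, 1]

```text
time_s: 6.25
tcp_pos: [0.5034, 0.1555, 0.0393]
ee_rot: [[-0.968, -0.25, 0.001], [-0.25, 0.968, -0.0], [-0.0, -0.0, -1.0]]
wrist_force: [0.6, -3.7, 5.0]
gripper_width: 0.007
gripper_force: 2.8
```

arm_command:
  deltas:
    - [0, 0, 0, 0, 0, 0.2, 1]
    - [0, 0, 0, 0, 0, 0.4, 1]
    - [0, 0, 0, 0, 0, 0.6, 1]
    - [0, 0, 0, 0, 0, 0.6, 1]

```text
time_s: 6.58
tcp_pos: [0.5034, 0.1556, 0.0344]
ee_rot: [[-0.968, -0.251, 0.0], [-0.251, 0.968, -0.001], [-0.0, -0.001, -1.0]]
wrist_force: [-2.0, -4.1, 10.8]
gripper_width: 0.008
gripper_force: 5.0
```

arm_command:
  deltas:
    - [0, 0, 0, 0, 0, 0.1, 1]
    - [0, 0, 0, 0, 0, 0.15, 1]
    - [0, 0, 0, 0, 0, 0.15, 1]

```text
time_s: 6.83
tcp_pos: [0.5035, 0.1556, 0.0342]
ee_rot: [[-0.968, -0.251, 0.001], [-0.251, 0.968, -0.001], [-0.001, -0.001, -1.0]]
wrist_force: [-3.7, -5.1, 19.7]
gripper_width: 0.002
gripper_force: 9.6
```

arm_command:
  deltas:
    - [0, 0, 0, 0, 0, -0.6, 1]
    - [0, 0, 0, 0, 0, -1.5, 1]
    - [0, 0, 0, 0, 0, -3, 1]
    - [0, 0, 0, 0, 0, -5, 1]
    - [0, 0, 0, 0, 0, -7.5, 1]
    - [0, 0, 0, 0, 0, -10, 1]
    - [0, 0, 0, 0, 0, -13, 1]
    - [0, 0, 0, 0, 0, -15, 1]

```text
time_s: 7.5
tcp_pos: [0.5039, 0.1569, 0.1846]
ee_rot: [[-0.968, -0.251, 0.003], [-0.251, 0.968, 0.003], [-0.004, 0.002, -1.0]]
wrist_force: [0.9, -0.1, 0.9]
gripper_width: 0.007
gripper_force: 0.0
```

arm_command:
  deltas:
    - [0, 0, 0, 2, -3, -1, 1]
    - [0, 0, 0, 4, -6, -2, 1]
    - [0, 0, 0, 6, -9, -3, 1]
    - [0, 0, 0, 8, -12, -3, 1]
    - [0, 0, 0, 9, -15, -3, 1]
    - [0, 0, 0, 9, -15, -3, 1]
    - [0, 0, 0, 9, -15, -3, 1]
    - [0, 0, 0, 9, -15, -3, 1]

```text
time_s: 8.17
tcp_pos: [0.4538, -0.0115, 0.212]
ee_rot: [[-0.968, -0.25, 0.001], [-0.25, 0.968, 0.001], [-0.001, 0.001, -1.0]]
wrist_force: [-0.0, -0.4, -0.5]
gripper_width: 0.003
gripper_force: 0.0
```

```bash
python3 st.py "[.5035,.156,.10]" "dict(blue=.075,orange=.031)" scene top; ls pics
```

```text
8.1667 [ 0.4538 -0.0115  0.212 ] [[-0.968, -0.25, 0.001], [-0.25, 0.968, 0.001], [-0.001, 0.001, -1.0]] [-0.03347616 -0.40517252 -0.48212934] 0.003062086250727342
tool cm [-8.98 14.97 11.22]
scene blue ((np.float64(285.5), np.float64(140.0)), (20, 17), array([ 0.4703, -0.1923,  0.075 ]), 'width', np.float64(0.0458))
scene orange ((np.float64(197.0), np.float64(262.0)), (31, 27), array([0.5022, 0.1607, 0.031 ]), 'width', np.float64(0.059))
top blue ((np.float64(343.0), np.float64(185.5)), (27, 26), array([ 0.4741, -0.1924,  0.075 ]), 'width', np.float64(0.0607))
top orange None
a.png
b.png
scene3.63.png
scene8.17.png
top1.53.png
top4.82.png
top8.17.png
wrist1.53.png
wrist3.63.png
wrist4.82.png
```

View pics/scene8.17.png

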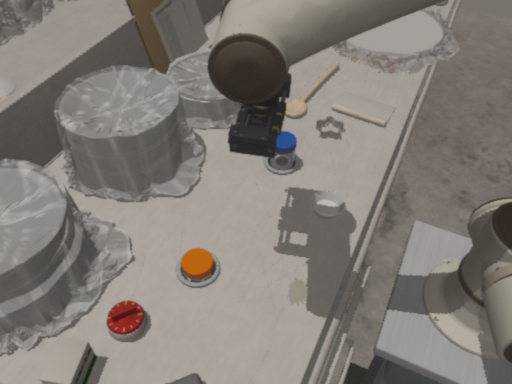

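The picture shows blue standing up at (285,145) with its socket faces visible. Orange sits low in its ring at (197,264), and the arm is clear of both.

```bash
python3 -c "
from h import *
r=caps(capture('scene'),dict(blue=.075,orange=.031)); print(r)
print(finish_job())"
```

```text
{'blue': ((np.float64(285.5), np.float64(140.0)), (20, 17), array([ 0.4703, -0.1923,  0.075 ]), 'width', np.float64(0.0458)), 'orange': ((np.float64(197.0), np.float64(262.0)), (31, 27), array([0.5022, 0.1607, 0.031 ]), 'width', np.float64(0.059))}
the job is handed in; nothing more can be done
None
```

The blue-capped outlet now stands fully up and the orange-capped one is latched down, with the arm clear of both; I handed the job in at about 8 s of the 40 s allowed.

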